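# Sweep the rolls off the baking sheet into the basket

## Robot

A 6-joint arm with a two-finger parallel gripper is mounted at the origin on the work surface. World frame = base frame: x ahead of the robot, y to its left, z up, the work surface at z = 0. Lengths are in m, angles in rad, forces in N, time in s.
With the tool pointing down it reaches from about 0.225 to 0.875 m from the base axis. Payload 3.4 kg.
Tool frame: the origin (TCP) lies at the very end of the fingers, on their centre line; the grasp point (between the pads) lies 19 mm behind it; z points along the fingers, y is the line along which they close (so a half turn about z gives the same grasp; the last joint's range is limited). The gripper opens to 85 mm and grips with 20 to 120 N. Pads are 22 mm wide; open, the fingers measure 114 mm over their backs; the gripper's body (76 mm by 85 mm) begins 54 mm behind the grasp point. The pads swing forward as they close: fully open they stand 13 mm farther back than shut.
Start: joints at [-1.258, 0.276, 1.505, -0, 1.361, -0.121], TCP at [0.242, -0.522, 0.231] pointing down, gripper open.
Joint ranges: [-2.89, 2.89], [-0.75, 2.08], [0.22, 2.7], [-1.18, 4.32], [0.11, 2.71], [-2.7, 2.7]. Speed limits (rad/s): [2.57, 2.57, 3.14, 3.14, 3.14, 3.14].

## Interface

Orientations are given as a unit quaternion [w, x, y, z].
In Python, from rig import readout, vision, manip gives the robot as it stands.
- The arm moves only by the shell command python3 -m handwheel 'ROWS' [FORCE]. ROWS is JSON, a list of rows, each a list of 3 entries, a list of its own where there are three numbers: the shift along the tool's x, y, z in mm, then the turn, a rotation vector about the tool's x, y, z in units of 6 degrees (1.0 is 6 degrees), then the closure, from -1 (fully open) to 1 (shut), so that 0 is half open. A call has 1 to 20 rows; each row shifts and turns the commanded pose from where the row before left it, along the tool's axes as they then stand; what a row does not reach is not made up. A row lasts 1/8 s, in which the tool goes at most 62.5 mm and 10.7 degrees, less where a joint would pass 70% of its speed; a pose out of reach is approached as far as the arm can. A call is refused whole if a number of a shift passes 62.5 or a number of a turn 1, either way. A call with a gripper value outside its range is refused whole. The fingers move at their own pace and stop on an object; FORCE is the grip in N (left out, the last holds). Time passes only in rows, so rows that do not move let the fingers close. It gives the time, the measured TCP pose, the force, the opening and the grip force at its end, in the units of the state.
- readout.get_state(): the state, without advancing time (a new reading comes with each control period).
- vision.get_image(name): name is "scene" or "top" or "wrist"; returns the picture (480x640x3 uint8, blue, green, red); there is no depth.
- vision.camera_params(name): a dict with "intrinsics" (3x3 intrinsics, pixels), "dist" ([k1, k2, p1, p2, k3] as OpenCV has them; the pictures are not rectified), "rvec" (rotation vector, rad) and "tvec" (3), from world to camera coordinates, as OpenCV has them; the wrist camera has in their place "hand_eye" (4x4, takes a point from camera to tool coordinates, whose origin is the TCP and whose axes are the flange's). Camera axes: x right, y down, z forward; pixel columns grow to the right and rows downward; lengths in m; the calibration is good to about 2 mm. A picture is of the moment at which its call begins: read the wrist's pose just before it. camera_params takes no time and is no camera call.
- manip.sign_off(): hands the job in; it is judged then, once.
The state is a dict: "clock": time; "qpos": joint angles; "qd": joint speeds; "effort": joint torques, N m; "position": TCP position; "ee_rot": TCP orientation; "contact_force": force on the tool from outside, world axes, zero at the start; "moment": the same for the moment, N m; "width": finger opening in m; "gripper_force": force on a finger pad.
Only numpy, scipy, OpenCV 4.12 (cv2) and the standard library are available. Lean on these libraries where they do the work, as an engineer would, in place of code of your own. Each camera call takes 0.05 s, during which the arm holds its last target. There are 200 camera calls.

## Task

Three crusty rolls are left on the baking sheet on the counter step. With the fingertips, gently sweep all three along the sheet and off its open end, so that they drop into the wicker basket standing below it; push them only, do not pinch, lift or carry any of them, and let none fall on the counter. Leave the price tag and the tongs on the sheet, the basket and the other things on the counter where they are.

Things in the scene. Friction and masses are not known exactly. Their poses are not given: they have to be found in the camera images.
- roll1_mid (a point): Crusty round bread roll 1 of 3 (golden brown, pale star-shaped cut on top), 64 mm across at the belly, 44 mm high, flat underside 46 mm across, about 55 g, rigid; it slides when pushed low down, and rocks a little after it has dropped. This point is the centre of the roll, half-way up (22 mm above what it stands on). z is up through the roll; its turn about z means nothing.
- roll2_mid (a point): Crusty round bread roll 2 of 3 (golden brown, pale star-shaped cut on top), 64 mm across at the belly, 44 mm high, flat underside 46 mm across, about 55 g, rigid; it slides when pushed low down, and rocks a little after it has dropped. This point is the centre of the roll, half-way up (22 mm above what it stands on). z is up through the roll; its turn about z means nothing.
- roll3_mid (a point): Crusty round bread roll 3 of 3 (golden brown, pale star-shaped cut on top), 64 mm across at the belly, 44 mm high, flat underside 46 mm across, about 55 g, rigid; it slides when pushed low down, and rocks a little after it has dropped. This point is the centre of the roll, half-way up (22 mm above what it stands on). z is up through the roll; its turn about z means nothing.
- sheet_centre (a point): Aluminium baking sheet, 300 mm (its x) by 400 mm (its y), fixed on a light wooden counter step. Point: centre of its upper face, 107 mm above the counter, z up. Rims 4 mm thick, 18 mm high, along both long sides (x = -0.15, +0.15) and the closed end (y = +0.20). The end at y = -0.20 is open, without a rim: the rolls leave the sheet there, moving in the sheet's -y direction.
- sheet_lip (a point): Middle of the sheet's open end, on its upper face (x = 0, y = -0.20 of the sheet); same axes as the sheet. The basket stands below and beyond it, its near wall under the lip. The rolls and the tag stand on the sheet in four rows side by side along its x, 68 mm apart, one to a row, at differing y; which is in which row changes.
- basket_floor (a point): Open wicker basket on the counter, 360 mm (x) by 230 mm (y) outside, walls 11 mm thick, 92 mm high, so that its rim lies 15 mm below the sheet's upper face. This point is the centre of its inner floor, 8 mm above the counter, z up. Loose, 0.8 kg; its long side is at the sheet's open end.
- tag_mid (a point): Price tag holder standing loose on the baking sheet among the rolls: a dark wooden foot 24 by 56 mm, 16 mm high, with a blank upright card 60 mm wide and 4 mm thick; 58 mm high in all, about 90 g. This point is half-way up (29 mm above the sheet). The card's width lies along the tag's own y. Must be left alone.
- tongs: Steel bread tongs with red jaws lying crosswise on the sheet near its closed end: about 205 mm along their x, 50 mm wide, 20 mm high. Origin: middle of the underside. Leave alone.
- jam: Jar of jam with a red lid on the counter, 66 mm across, 90 mm high; origin: centre of its underside. Leave alone.
- honey: Jar of honey with a brass lid on the counter, 62 mm across, 105 mm high; origin: centre of its underside. Leave alone.
- cup: White mug on the counter, 76 mm across, 68 mm high; origin: centre of its underside. Leave alone.
- brush: Pastry brush with a wooden handle lying on the counter, 210 mm along its x; origin: middle of its underside. Leave alone.
- bell: Steel counter bell on a dark wooden foot, 84 mm across, 58 mm high; origin: centre of its underside. Leave alone.
There are look-alikes about, which are no part of the job. What is shaped like the part that bears roll1_mid but blue or green is not meant.

How it is judged:
By the outcome, as a careful person would: the job done as asked, in the order asked, and still so for the second after the job is handed in, with the robot touching nothing.
It also fails if it takes over 64 s, if anything falls off the work surface, if the arm or the gripper's body presses on something with over 40 N, if the wrist force passes 120 N, or if a joint passes its speed limit or range.

## Working session

There is one attempt and no reset: what is moved stays moved. The work goes in short steps, Python scripts to look and compute and a shell command to move; the robot and the scene stay as the last step left them, time stands still between calls to the robot, and variables do not carry over. Pictures are saved under pics/ and viewed, at most 10 in all, crops included, and the job is handed in when it is done.

```bash
mkdir -p pics
python3 - <<'E'
from rig import readout, vision
import cv2
s=readout.get_state();print(s)
for n in("top","scene"):
    cv2.imwrite(f"pics/{n}0.png",vision.get_image(n)); print(n,vision.camera_params(n))
E
```

```text
{'clock': 0.0, 'qpos': array([-1.25796162e+00,  2.76594111e-01,  1.50611262e+00, -1.65514040e-05,
        1.36073428e+00, -1.21007184e-01]), 'qd': array([-0.00108108, -0.00036233, -0.00011831, -0.00140596,  0.00017474,
        0.00090884]), 'effort': array([-8.16852098e-04, -4.16782701e+01, -2.45807004e+01, -2.16732960e-04,
        1.10198470e-02,  1.10081442e-05]), 'position': array([ 0.24152812, -0.52122764,  0.23044841]), 'ee_rot': array([-9.19154768e-04,  9.76563973e-01,  2.15225351e-01, -9.65604809e-05]), 'contact_force': array([ 0.88331783,  0.17293234, -0.71796551]), 'moment': array([-0.02034228, -0.03290067,  0.03471973]), 'gripper_force': 0.0, 'width': 0.08565881101986966}
top {'intrinsics': array([[446.03585782,   0.        , 321.84055419],
       [  0.        , 446.03585782, 238.83850982],
       [  0.        ,   0.        ,   1.        ]]), 'dist': array([-0.10570024,  0.        ,  0.        ,  0.        ,  0.        ]), 'rvec': array([ 2.18619642, -2.17557806,  0.06402052]), 'tvec': array([0.00817469, 0.47206506, 1.25267405])}
scene {'intrinsics': array([[516.16429859,   0.        , 312.28798943],
       [  0.        , 516.16429859, 234.30814639],
       [  0.        ,   0.        ,   1.        ]]), 'dist': array([-0.12153982,  0.        ,  0.        ,  0.        ,  0.        ]), 'rvec': array([ 1.19057679,  2.17144297, -1.09980356]), 'tvec': array([ 0.25265219, -0.13370557,  1.59264914])}
```

View pics/top0.png

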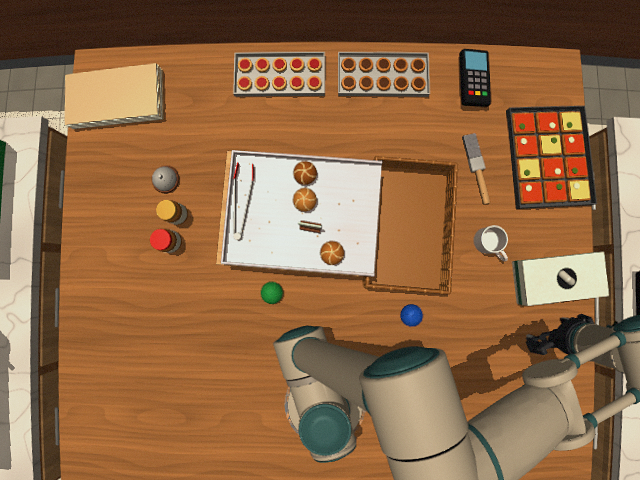

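View pics/scene0.png

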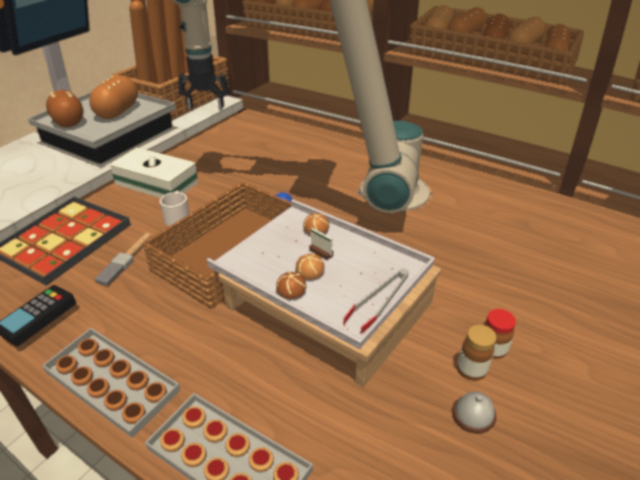

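The top view shows the sheet from (228,152) to (380,275), with its open end at right and the basket beyond it. The golden rolls are near (305,173), (305,200) and (332,252), the tag is at (312,227), and the tongs are at left. The balls at (272,293) green and (412,315) blue are look-alikes. I'll enlarge the sheet to confirm this.

```bash
python3 - <<'E'
import cv2
im=cv2.imread("pics/top0.png")[140:300,215:465]
cv2.imwrite("pics/crop0.png",cv2.resize(im,None,fx=3.2,fy=3.2,interpolation=cv2.INTER_CUBIC))
E
cat > h.py <<'E'
import numpy as np,cv2
from rig import vision
def ray(px,z,n="top"):
    p=vision.camera_params(n);R=cv2.Rodrigues(p["rvec"])[0]
    u=cv2.undistortPoints(np.array([[px]],float),p["intrinsics"],p["dist"])[0,0]
    d=R.T@np.array([u[0],u[1],1]);c=-R.T@p["tvec"]
    return c+d*(z-c[2])/d[2]
E
```

```text
(no output)
```

View pics/crop0.png

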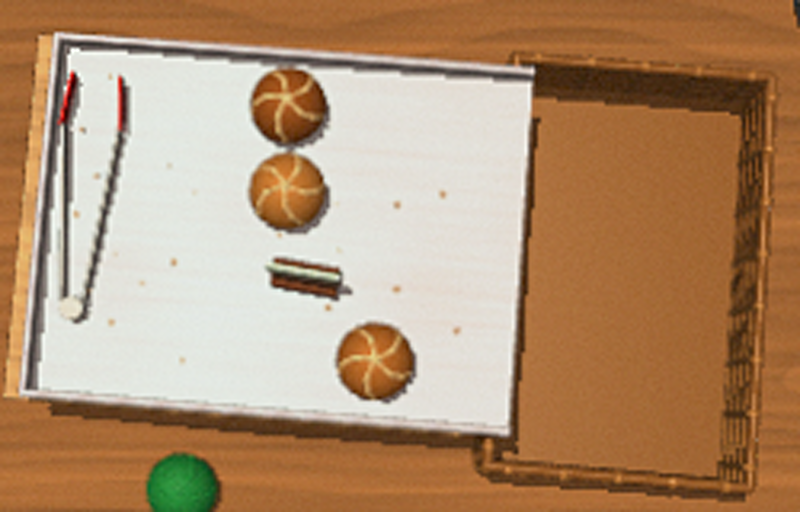

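The crop shows three golden brown rolls with star cuts at crop pixels (289,105), (288,191) and (376,360). The tag is at (306,277), and nothing else golden is on the sheet. The green ball is at (182,485), off the sheet, and is a look-alike.

Run:
```python
from h import *
import json
f=lambda x,y,z: ray((x/3.2+214.8,y/3.2+139.8),z)
c=dict(nl=f(57,34,.125),nr=f(535,68,.125),fr=f(510,435,.125),fl=f(22,395,.125))
for k,v in c.items(): print(k,v.round(4))
ex=lambda a,b: round(float(np.linalg.norm(a-b)),4)
print(ex(c['nl'],c['nr']),ex(c['fl'],c['fr']),ex(c['nl'],c['fl']),ex(c['nr'],c['fr']))
lip=(c['nr']+c['fr'])/2
oy=-((c['nr']-c['nl'])+(c['fr']-c['fl']));oy/=np.linalg.norm(oy); ox=np.array([oy[1],-oy[0],0])
print('oy',oy,'ox',ox,'yaw',np.degrees(np.arctan2(ox[1],ox[0])))
ctr=sum(c.values())/4;lip=ctr-.2*oy
print('ctr',ctr,'lip',lip)
P=dict(r1=f(289,105,.129),r2=f(288,191,.129),r3=f(376,360,.129),tagfoot0=f(272,287,.115),tagf1=f(340,296,.115),tagc0=f(268,268,.165),tagc1=f(342,276,.165),
 tongA=f(122,76,.117),tongB=f(124,130,.122),tongC=f(85,318,.115),
 bk0=f(770,76,.092),bk1=f(748,490,.092),bk2=f(487,470,.092),bk3=f(515,58,.092))
for k,p in P.items(): print(k,p.round(4),'sheet',((p-ctr)@ox).round(4),((p-ctr)@oy).round(4))
```

```text
nl [0.6997 0.2485 0.125 ]
nr [ 0.6713 -0.1486  0.125 ]
fr [ 0.3693 -0.1267  0.125 ]
fl [0.3994 0.2707 0.125 ]
0.3981 0.3985 0.3011 0.3028
oy [ 0.07342449  0.99730078 -0.        ] ox [ 0.99730078 -0.07342449  0.        ] yaw -4.210702651084407
ctr [0.5349388  0.06094298 0.125     ] lip [ 0.5202539  -0.13851718  0.125     ]
r1 [0.6384 0.0541 0.129 ] sheet 0.1037 0.0008
r2 [0.567  0.0543 0.129 ] sheet 0.0325 -0.0043
r3 [ 0.4294 -0.018   0.129 ] sheet -0.0994 -0.0865
tagfoot0 [0.4896 0.0675 0.115 ] sheet -0.0457 0.0032
tagf1 [0.4824 0.0116 0.115 ] sheet -0.0488 -0.0531
tagc0 [0.5    0.0677 0.165 ] sheet -0.0353 0.0042
tagc1 [0.494  0.0094 0.165 ] sheet -0.0371 -0.0544
tongA [0.6657 0.1944 0.117 ] sheet 0.1206 0.1427
tongB [0.6189 0.191  0.122 ] sheet 0.0742 0.1358
tongC [0.4633 0.2217 0.115 ] sheet -0.0832 0.1551
bk0 [ 0.6747 -0.3545  0.092 ] sheet 0.1699 -0.4041
bk1 [ 0.3234 -0.3298  0.092 ] sheet -0.1823 -0.4052
bk2 [ 0.3398 -0.1111  0.092 ] sheet -0.182 -0.1859
bk3 [ 0.6881 -0.1358  0.092 ] sheet 0.1671 -0.185
```

Measured against the known sizes: the sheet comes out at 0.40 × 0.30 m, and the rows fall at x ≈ +102 (r1), +34 (r2), −34 (tag) and −102 (r3). The basket spans y −0.185 to −0.405. I'll turn the tool so its x lies along the sheet's +y, part-close the fingers as a two-point cradle, then travel high.

```bash
cat >> h.py <<'E'
ctr=np.array([.5349,.0609,.107]);oy=np.array([.0734,.9973,0]);ox=np.array([.9973,-.0734,0])
def go(sx,sy,z):
    from rig import readout
    from scipy.spatial.transform import Rotation as T
    s=readout.get_state();R=T.from_quat(s["ee_rot"],scalar_first=True);p=s["position"]
    t=ctr+sx*ox+sy*oy;t[2]=z
    want=np.column_stack([oy,ox,[0,0,-1]])
    rv=(R.inv()*T.from_matrix(want)).as_rotvec(degrees=True)/6
    d=p-ctr
    print("sheet pos",(d@ox).round(4),(d@oy).round(4),p[2].round(4),"shift mm",(R.inv().apply(t-p)*1e3).round(1),"turn",rv.round(2),"w",round(s["width"],4),"F",s["contact_force"].round(1),"t",s["clock"])
E
python3 -m handwheel '[[[0,0,0],[0,0,-1],0.2],[[0,0,0],[0,0,-1],0.2],[[0,0,0],[0,0,-1],0.2],[[0,0,0],[0,0,-1],0.2],[[0,0,0],[0,0,-1],0.2],[[0,0,0],[0,0,-1],0.2],[[0,0,0],[0,0,-1],0.2],[[0,0,0],[0,0,-1],0.2],[[0,0,0],[0,0,-1],0.2],[[0,0,0],[0,0,-1],0.2],[[0,0,0],[0,0,-0.15],0.2],[[0,0,0],[0,0,0],0.2]]'
python3 -c "
from h import *
go(.102,.065,.2)"
```

```text
clock: 1.6
position: [0.2417, -0.5216, 0.2311]
ee_rot: [-0.0, 0.733, 0.68, 0.0]
contact_force: [-0.4, 0.2, 1.1]
width: 0.0341
gripper_force: 0.0
sheet pos -0.2497 -0.6025 0.2311 shift mm [668.1 350.4  31.3] turn [-0.   -0.   -0.02] w 0.0341 F [-0.4  0.2  1.1] t 1.6
```

```bash
python3 -m handwheel '[[[35,20,0],[0,0,0],0.2],[[35,20,0],[0,0,0],0.2],[[35,20,0],[0,0,0],0.2],[[35,20,0],[0,0,0],0.2],[[35,20,0],[0,0,0],0.2],[[35,20,0],[0,0,0],0.2],[[35,20,0],[0,0,0],0.2],[[35,20,0],[0,0,0],0.2],[[35,20,0],[0,0,0],0.2],[[35,20,0],[0,0,0],0.2],[[35,20,0],[0,0,0],0.2],[[35,20,0],[0,0,0],0.2],[[35,20,0],[0,0,0],0.2],[[35,20,0],[0,0,0],0.2],[[35,20,0],[0,0,0],0.2],[[35,20,0],[0,0,0],0.2],[[35,10,0],[0,0,0],0.2],[[35,10,0],[0,0,0],0.2],[[38,10,0],[0,0,0],0.2],[[0,0,0],[0,0,0],0.2]]'
python3 - <<'E'
from h import *
import cv2
go(.102,.065,.115)
cv2.imwrite("pics/w1.png",vision.get_image("wrist"))
E
```

```text
clock: 4.1
position: [0.6407, 0.1211, 0.2307]
ee_rot: [-0.0, 0.732, 0.681, 0.0]
contact_force: [-0.4, -0.4, -0.6]
width: 0.0342
gripper_force: 0.0
sheet pos 0.1011 0.0678 0.2307 shift mm [ -2.9   0.9 115.7] turn [-0.   -0.01  0.02] w 0.0342 F [-0.4 -0.4 -0.6] t 4.1
```

View pics/w1.png

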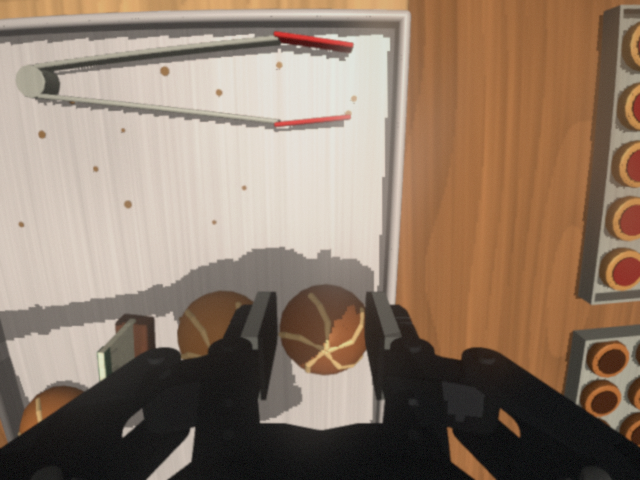

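The wrist view shows r1 at (325,330), between the fingertips sideways. r2 is at (220,333), the tag at (128,345), the tongs' near jaw at (315,121), and the right rim along column 390–405. I'll check these against the top measurement.

```bash
cat >> h.py <<'E'
def wray(px,z):
    from rig import readout
    from scipy.spatial.transform import Rotation as T
    s=readout.get_state();R=T.from_quat(s["ee_rot"],scalar_first=True).as_matrix()
    p=vision.camera_params("wrist");H=np.array(p["hand_eye"])
    u=cv2.undistortPoints(np.array([[px]],float),p["intrinsics"],p["dist"])[0,0]
    d=R@H[:3,:3]@np.array([u[0],u[1],1]);c=s["position"]+R@H[:3,3]
    q=c+d*(z-c[2])/d[2];e=q-ctr
    return (e@ox).round(4),(e@oy).round(4)
E
python3 - <<'E'
from h import *
for n,px,z in [("r1",(325,330),.133),("r1 left",(281,330),.129),("r1 right",(369,330),.129),("r1 back",(325,285),.133),("tong",(315,123),.117),("rim top in",(399,100),.125),("r2",(220,333),.133)]: print(n,wray(px,z))
E
```

```text
r1 (np.float64(0.1035), np.float64(0.0053))
r1 left (np.float64(0.0736), np.float64(0.003))
r1 right (np.float64(0.1334), np.float64(0.0031))
r1 back (np.float64(0.1033), np.float64(0.0377))
tong (np.float64(0.0969), np.float64(0.1381))
rim top in (np.float64(0.1466), np.float64(0.1515))
r2 (np.float64(0.0329), np.float64(0.0027))
```

The two agree to within a few mm. I'll descend behind r1 to a TCP height of 0.115 and sweep along tool −x.

```bash
python3 -m handwheel '[[[0,1,30],[0,0,0],0.2],[[-2,1,30],[0,0,0],0.2],[[0,0,30],[0,0,0],0.2],[[0,0,15],[0,0,0],0.2],[[0,0,10],[0,0,0],0.2],[[0,0,0],[0,0,0],0.2]]'
python3 - <<'E'
from h import *
go(.102,-.2,.115)
cv2.imwrite("pics/s1.png",cv2.resize(vision.get_image("scene")[180:360,130:450],None,fx=2.5,fy=2.5))
E
```

```text
clock: 4.9
position: [0.642, 0.116, 0.1163]
ee_rot: [0.0, 0.733, 0.68, -0.0]
contact_force: [-0.4, 0.1, 1.1]
width: 0.0345
gripper_force: 0.0
sheet pos 0.1028 0.0628 0.1163 shift mm [-262.8   -0.5    1.3] turn [-0.    0.   -0.01] w 0.0345 F [-0.4  0.1  1.1] t 4.9
```

View pics/s1.png

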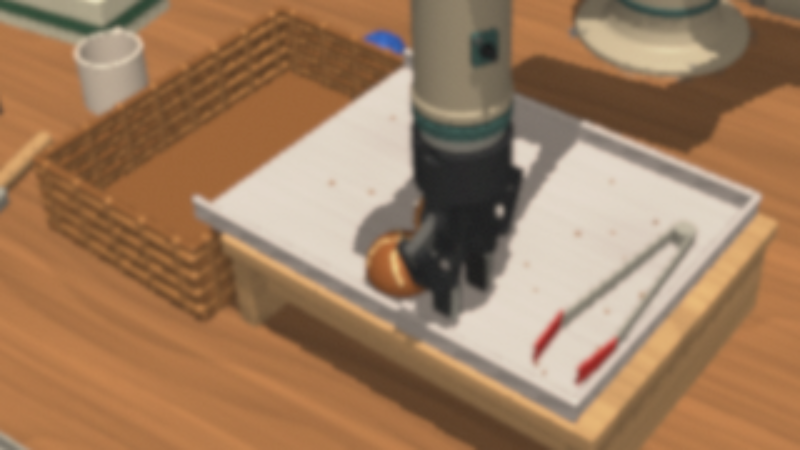

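The fingertips, near (440,305) and (480,285) in the crop, stand behind r1 at (395,262), just above the sheet and clear of the tongs. Sweeping now.

```bash
python3 -m handwheel '[[[-8,0,0],[0,0,0],0.2],[[-10,0,0],[0,0,0],0.2],[[-12,0,0],[0,0,0],0.2],[[-12,0,0],[0,0,0],0.2],[[-12,0,0],[0,0,0],0.2],[[-12,0,0],[0,0,0],0.2],[[-12,0,0],[0,0,0],0.2],[[-12,0,0],[0,0,0],0.2],[[-12,0,0],[0,0,0],0.2],[[-12,0,0],[0,0,0],0.2],[[-12,0,0],[0,0,0],0.2],[[-12,0,0],[0,0,0],0.2]]'
python3 - <<'E'
from h import *
go(.102,-.205,.115)
cv2.imwrite("pics/s2.png",cv2.resize(vision.get_image("scene")[180:360,130:450],None,fx=2.5,fy=2.5))
E
```

```text
clock: 6.45
position: [0.6317, -0.022, 0.1163]
ee_rot: [0.0, 0.733, 0.68, -0.0]
contact_force: [-0.4, 1.5, 1.1]
width: 0.0342
gripper_force: 0.8
sheet pos 0.1027 -0.0756 0.1163 shift mm [-129.4   -0.6    1.3] turn [-0.    0.   -0.01] w 0.0342 F [-0.4  1.5  1.1] t 6.45
```

View pics/s2.png

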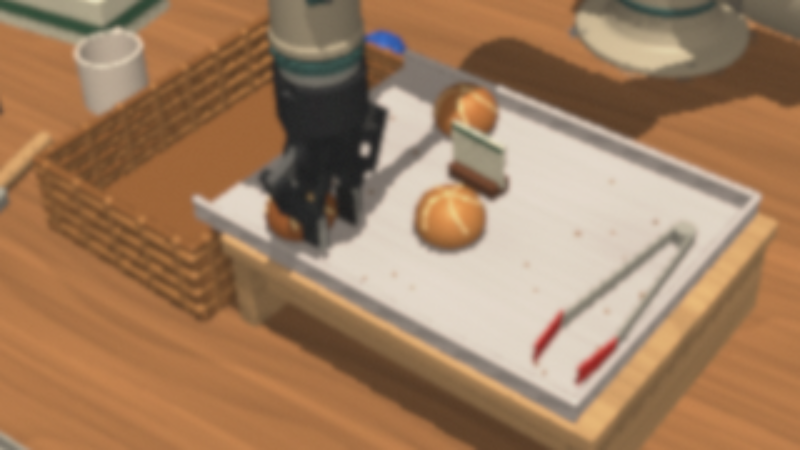

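r1, at (290,220) in the crop, slides ahead of the fingers. r2 (450,215), the tag (478,160) and r3 (465,108) are untouched. I'll carry on past the lip and then rise.

```bash
python3 -m handwheel '[[[-10,0,0],[0,0,0],0.2],[[-12,0,0],[0,0,0],0.2],[[-12,0,0],[0,0,0],0.2],[[-12,0,0],[0,0,0],0.2],[[-12,0,0],[0,0,0],0.2],[[-12,0,0],[0,0,0],0.2],[[-12,0,0],[0,0,0],0.2],[[-12,0,0],[0,0,0],0.2],[[-12,0,0],[0,0,0],0.2],[[-12,0,0],[0,0,0],0.2],[[-12,0,0],[0,0,0],0.2],[[0,0,0],[0,0,0],0.2],[[0,0,-30],[0,0,0],0.2],[[0,0,-30],[0,0,0],0.2],[[0,0,-30],[0,0,0],0.2],[[0,0,-25],[0,0,0],0.2],[[0,0,0],[0,0,0],0.2]]'
python3 - <<'E'
from h import *
go(.034,.065,.231)
cv2.imwrite("pics/s3.png",cv2.resize(np.hstack([vision.get_image("scene")[180:360,130:450],vision.get_image("top")[130:310,215:465]]),None,fx=1.4,fy=1.4))
E
```

```text
clock: 8.62
position: [0.6234, -0.1509, 0.2335]
ee_rot: [0.002, 0.733, 0.681, 0.001]
contact_force: [-0.2, -0.5, -1.1]
width: 0.0342
gripper_force: 0.0
sheet pos 0.1038 -0.2047 0.2335 shift mm [269.7 -69.8   1.9] turn [ 0.04  0.01 -0.  ] w 0.0342 F [-0.2 -0.5 -1.1] t 8.625
```

View pics/s3.png

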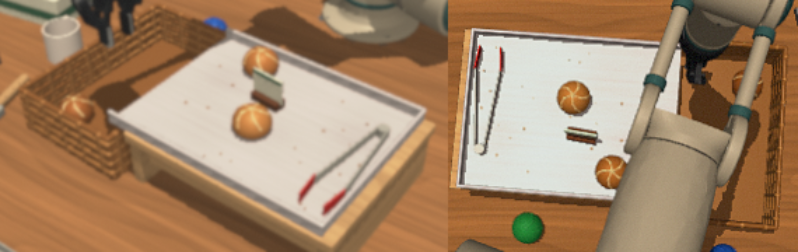

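r1 lies in the basket (scene half, (75,105)), and everything else is in place. Next is r2, slower at the lip.

```bash
python3 -m handwheel '[[[20,-5,0],[0,0,0],0.2],[[35,-9,0],[0,0,0],0.2],[[35,-10,0],[0,0,0],0.2],[[35,-10,0],[0,0,0],0.2],[[35,-10,0],[0,0,0],0.2],[[35,-10,0],[0,0,0],0.2],[[35,-10,0],[0,0,0],0.2],[[25,-5,0],[0,0,0],0.2],[[13,0,0],[0,0,0],0.2],[[0,0,0],[0,0,0],0.2],[[0,0,30],[0,0,0],0.2],[[0,0,30],[0,0,0],0.2],[[0,0,30],[0,0,0],0.2],[[0,0,15],[0,0,0],0.2],[[0,0,10],[0,0,0],0.2],[[0,0,0],[0,0,0],0.2]]'
python3 -c "
from h import *
go(.0335,-.205,.116)"
```

```text
clock: 10.72
position: [0.5733, 0.1211, 0.1161]
ee_rot: [-0.0, 0.733, 0.68, -0.0]
contact_force: [0.5, 0.5, 0.1]
width: 0.0339
gripper_force: 0.0
sheet pos 0.0338 0.0629 0.1161 shift mm [-2.679e+02 -1.000e-01  2.000e-01] turn [-0.    0.   -0.01] w 0.0339 F [0.5 0.5 0.1] t 10.725
```

```bash
python3 -m handwheel '[[[-8,0,0],[0,0,0],0.2],[[-10,0,0],[0,0,0],0.2],[[-12,0,0],[0,0,0],0.2],[[-12,0,0],[0,0,0],0.2],[[-12,0,0],[0,0,0],0.2],[[-12,0,0],[0,0,0],0.2],[[-12,0,0],[0,0,0],0.2],[[-12,0,0],[0,0,0],0.2],[[-12,0,0],[0,0,0],0.2],[[-12,0,0],[0,0,0],0.2],[[-12,0,0],[0,0,0],0.2],[[-12,0,0],[0,0,0],0.2],[[-12,0,0],[0,0,0],0.2],[[-12,0,0],[0,0,0],0.2],[[-12,0,0],[0,0,0],0.2],[[-12,0,0],[0,0,0],0.2]]'
python3 -m handwheel '[[[-8,0,0],[0,0,0],0.2],[[-8,0,0],[0,0,0],0.2],[[-8,0,0],[0,0,0],0.2],[[-8,0,0],[0,0,0],0.2],[[-8,0,0],[0,0,0],0.2],[[-8,0,0],[0,0,0],0.2],[[-8,0,0],[0,0,0],0.2],[[-8,0,0],[0,0,0],0.2],[[-8,0,0],[0,0,0],0.2],[[-8,0,0],[0,0,0],0.2],[[-2,0,0],[0,0,0],0.2],[[0,0,0],[0,0,0],0.2],[[0,0,-30],[0,0,0],0.2],[[0,0,-30],[0,0,0],0.2],[[0,0,-30],[0,0,0],0.2],[[0,0,-27],[0,0,0],0.2],[[0,0,0],[0,0,0],0.2]]'
python3 - <<'E'
from h import *
go(-.1,-.022,.231)
cv2.imwrite("pics/s4.png",cv2.resize(np.hstack([vision.get_image("scene")[180:360,130:450],vision.get_image("top")[130:310,215:465]]),None,fx=1.4,fy=1.4))
E
```

```text
clock: 12.72
position: [0.5594, -0.0648, 0.1163]
ee_rot: [0.0, 0.733, 0.68, -0.0]
contact_force: [0.7, 1.2, 1.4]
width: 0.0343
gripper_force: 0.6
clock: 14.85
position: [0.5547, -0.1459, 0.2356]
ee_rot: [0.002, 0.733, 0.681, 0.001]
contact_force: [0.5, 0.2, -0.1]
width: 0.0342
gripper_force: 0.0
sheet pos 0.0349 -0.2048 0.2356 shift mm [ 182.8 -135.     3.7] turn [ 0.05  0.01 -0.  ] w 0.0342 F [ 0.5  0.2 -0.1] t 14.85
```

View pics/s4.png

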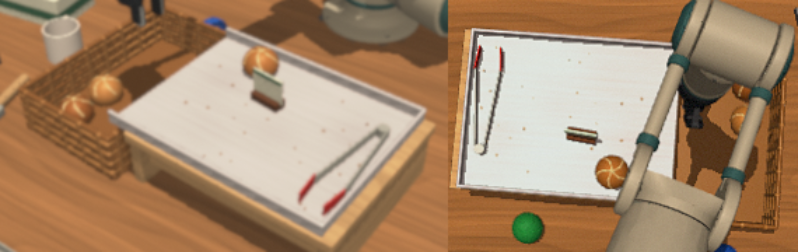

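r1 and r2 are in the basket, at (75,108) and (105,88), and the tag, tongs and r3 are unmoved. Next is r3.

```bash
python3 -m handwheel '[[[15,-10,0],[0,0,0],0.2],[[28,-20,0],[0,0,0],0.2],[[30,-25,0],[0,0,0],0.2],[[30,-25,0],[0,0,0],0.2],[[30,-25,0],[0,0,0],0.2],[[30,-20,0],[0,0,0],0.2],[[20,-10,0],[0,0,0],0.2],[[0,0,0],[0,0,0],0.2]]'
python3 - <<'E'
from h import *
go(-.1,-.022,.116)
cv2.imwrite("pics/w2.png",vision.get_image("wrist"))
E
```

```text
clock: 15.95
position: [0.43, 0.0484, 0.2324]
ee_rot: [-0.001, 0.732, 0.681, -0.001]
contact_force: [0.4, 0.6, 0.3]
width: 0.0341
gripper_force: 0.0
sheet pos -0.1037 -0.0202 0.2324 shift mm [ -1.8   3.9 116.4] turn [-0.02 -0.    0.02] w 0.0341 F [0.4 0.6 0.3] t 15.95
```

View pics/w2.png

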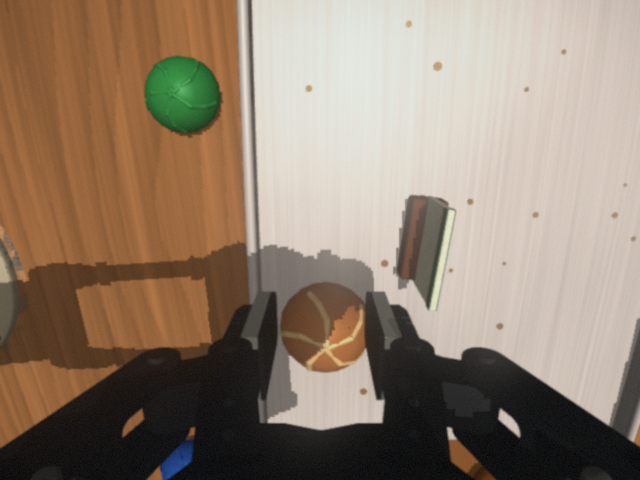

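r3 is at (325,327), between the fingers. The tag is at right, with its foot's near edge at column 400. Before descending I'll estimate how far the knuckles reach sideways at (510,350), so they clear the card.

Run:
```python
from h import *
from rig import readout
z=readout.get_state()["position"][2]
print(vision.camera_params("wrist")["hand_eye"])
for h in (30,45,60,75,90): print(h,[wray(p,z+h/1e3) for p in((405,330),(480,355),(510,350))])
print("r3",wray((325,327),.133),"card",wray((433,308),.165),wray((454,209),.165),"foot",wray((400,275),.12))
```

```text
[[ 5.16402294e-04 -9.60409904e-01 -2.78590289e-01  7.12280567e-02]
 [ 9.99999105e-01  1.52064521e-04  1.32939867e-03 -4.20434724e-04]
 [-1.23440395e-03 -2.78590726e-01  9.60409123e-01 -1.42043397e-01]
 [ 0.00000000e+00  0.00000000e+00  0.00000000e+00  1.00000000e+00]]
30 [(np.float64(-0.0765), np.float64(-0.0115)), (np.float64(-0.0515), np.float64(-0.0208)), (np.float64(-0.0417), np.float64(-0.0191))]
45 [(np.float64(-0.08), np.float64(-0.0033)), (np.float64(-0.0584), np.float64(-0.0113)), (np.float64(-0.0499), np.float64(-0.0098))]
60 [(np.float64(-0.0836), np.float64(0.005)), (np.float64(-0.0652), np.float64(-0.0018)), (np.float64(-0.0581), np.float64(-0.0005))]
75 [(np.float64(-0.0871), np.float64(0.0133)), (np.float64(-0.0721), np.float64(0.0077)), (np.float64(-0.0663), np.float64(0.0087))]
90 [(np.float64(-0.0907), np.float64(0.0215)), (np.float64(-0.079), np.float64(0.0172)), (np.float64(-0.0745), np.float64(0.018))]
r3 (np.float64(-0.0999), np.float64(-0.0806)) card (np.float64(-0.0381), np.float64(-0.0512)) (np.float64(-0.0315), np.float64(0.0069)) foot (np.float64(-0.0489), np.float64(-0.0483))
```

The knuckles clear the card by more than 10 mm. Descending and sweeping r3.

```bash
python3 -m handwheel '[[[0,2.5,10],[0,0,0],0.2],[[0,0,30],[0,0,0],0.2],[[0,0,30],[0,0,0],0.2],[[0,0,25],[0,0,0],0.2],[[0,0,12],[0,0,0],0.2],[[0,0,9],[0,0,0],0.2],[[0,0,0],[0,0,0],0.2]]'
python3 -c "
from h import *
go(-.101,-.205,.116)"
```

```text
clock: 16.88
position: [0.4349, 0.0463, 0.117]
ee_rot: [-0.0, 0.733, 0.68, -0.0]
contact_force: [0.4, 0.4, 0.7]
width: 0.034
gripper_force: 0.0
sheet pos -0.0987 -0.0219 0.117 shift mm [-183.1   -2.1    1. ] turn [-0.    0.   -0.01] w 0.034 F [0.4 0.4 0.7] t 16.875
```

```bash
python3 -m handwheel '[[[-6,-1,0],[0,0,0],0.2],[[-8,0,0],[0,0,0],0.2],[[-10,0,0],[0,0,0],0.2],[[-12,0,0],[0,0,0],0.2],[[-12,0,0],[0,0,0],0.2],[[-12,0,0],[0,0,0],0.2],[[-12,0,0],[0,0,0],0.2],[[-12,0,0],[0,0,0],0.2],[[-12,0,0],[0,0,0],0.2]]'
python3 -m handwheel '[[[-8,0,0],[0,0,0],0.2],[[-8,0,0],[0,0,0],0.2],[[-8,0,0],[0,0,0],0.2],[[-8,0,0],[0,0,0],0.2],[[-8,0,0],[0,0,0],0.2],[[-8,0,0],[0,0,0],0.2],[[-8,0,0],[0,0,0],0.2],[[-8,0,0],[0,0,0],0.2],[[-8,0,0],[0,0,0],0.2],[[-8,0,0],[0,0,0],0.2],[[-5,0,0],[0,0,0],0.2],[[0,0,0],[0,0,0],0.2],[[0,0,-30],[0,0,0],0.2],[[0,0,-30],[0,0,0],0.2],[[0,0,-30],[0,0,0],0.2],[[0,0,-27],[0,0,0],0.2],[[0,0,0],[0,0,0],0.2]]'
python3 - <<'E'
from h import *
go(-.25,-.6,.231)
cv2.imwrite("pics/s5.png",cv2.resize(np.hstack([vision.get_image("scene")[180:360,130:450],vision.get_image("top")[130:310,215:465]]),None,fx=1.4,fy=1.4))
E
```

```text
clock: 18.0
position: [0.4266, -0.05, 0.1173]
ee_rot: [-0.0, 0.733, 0.68, 0.0]
contact_force: [-0.8, 1.9, 0.9]
width: 0.0342
gripper_force: 0.7
clock: 20.12
position: [0.4216, -0.1343, 0.2362]
ee_rot: [0.002, 0.733, 0.681, 0.001]
contact_force: [0.1, 0.1, 0.1]
width: 0.0342
gripper_force: 0.0
sheet pos -0.0986 -0.203 0.2362 shift mm [-397.  -151.3    5.2] turn [ 0.04  0.02 -0.  ] w 0.0342 F [0.1 0.1 0.1] t 20.125
```

View pics/s5.png

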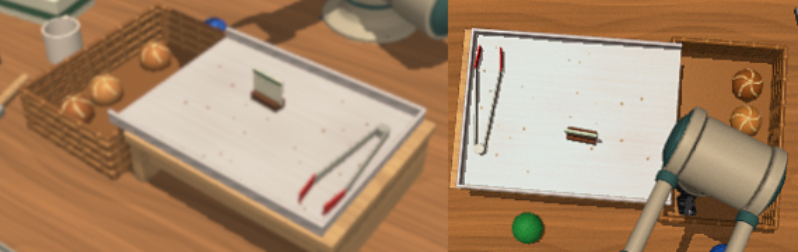

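All three rolls are in the basket, at (75,108), (105,88) and (155,55) in the scene half, with the tag and tongs as before. I'll let things settle, then hand in.

```bash
python3 -m handwheel '[[[0,0,-10],[0,0,0],0.2],[[0,0,0],[0,0,0],0.2],[[0,0,0],[0,0,0],0.2],[[0,0,0],[0,0,0],0.2],[[0,0,0],[0,0,0],0.2],[[0,0,0],[0,0,0],0.2],[[0,0,0],[0,0,0],0.2],[[0,0,0],[0,0,0],0.2]]' && python3 -c "
from rig import manip
print(manip.sign_off())"
```

```text
clock: 21.22
position: [0.4204, -0.1339, 0.2443]
ee_rot: [0.0, 0.733, 0.68, -0.0]
contact_force: [1.1, 0.3, -0.7]
width: 0.0343
gripper_force: 0.0
the job is handed in; nothing more can be done
None
```

All three rolls were swept off the sheet's open end and lie in the basket, the tag and tongs look unmoved in the last pictures, and the job was handed in at about 21 s.

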